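# Snap the cap onto the open vinegar jug and keep it pressed home

## Task

Close the open pickling-vinegar jug: pick up the blue press-on cap from the cutting board, set it level on the jug's neck and feel for where it comes to rest on the snap lugs, then press it slowly straight down until it clicks over them. Keep pressing after the click and finish like that, the hand still on the cap and holding it firmly down on its seal (about 12 N); do not let go. Leave the jug standing where it is and do not disturb the closed jug, the turnip, the slice or the knife.

Things in the scene. Friction and masses are not known exactly. Their poses are not given: they have to be found in the camera images.
- cap_mid (a point): Blue round press-on cap, 49 mm diameter, 27 mm tall, 25 g, loose, lying mouth down on the cutting board. This point is on its axis, half-way up (13.5 mm over its lower edge); z points up through its closed top. Its yaw does not matter.
- cap_mouth (a point): Centre of the cap's open mouth, level with its lower edge; z points up into the cap. A rounded snap bead just inside (centre 3 mm up) narrows the mouth to 36.6 mm; the bore above it is 42 mm; the underside of the cap's top is 20 mm up.
- jug_rim (a point): Centre of the hard rim of the open jug's neck, 213.5 mm over the bench, on the jug's axis; z points up. The neck is 34.4 mm in diameter with a rounded lip and reaches 26 mm down to a 45 mm wide collar. A soft red sealing ring, 26 mm wide, stands 3.5 mm over the rim.
- jug_mid (a point): Point on the open jug's axis, 110 mm over the bench. The jug is loose, white, 0.55 to 0.95 kg; its body is 96 mm in diameter up to 132 mm, then a shoulder narrows to 46 mm at 178 mm. The handle on its +x side reaches 84 mm from the axis and lies below 162 mm.
- jug_lugs (a point): Point on the open jug's axis, 10.5 mm below the rim, level with four sprung snap lugs that stand out 3 mm round the neck. A lowered cap meets them with its mouth about 2 mm above this point and needs roughly 10 N to be pushed past over the next 5 mm; then the force drops and it jumps to its seat, mouth 7 to 8 mm below this point. Further pressing squeezes the seal, about 4 N per mm.
- seal (a joint): How far the sealing ring in the open jug's mouth is squeezed down (m): 0 when free, about 0.0035 when the cap bottoms on the hard rim; roughly 0.0014 under a snapped cap that nobody presses, about 0.0027 with 12 N on the cap. (The reading is noisy.)
- board: Cream cutting board with a green underside, 320 mm (its x) by 500 mm (its y), 20 mm thick; origin at the centre of its underside. Fixed.
- closed_jug_mid (a point): Bystander: a second jug of the same kind, already closed with the same blue cap (top 222 mm over the bench). This point is on its axis, 110 mm over the bench. Loose.
- turnip_mid (a point): Bystander: peeled white turnip, 120 mm diameter, 94 mm tall, on the board; its centre. Loose.
- slice_mid (a point): Bystander: turnip slice, a disc of 90 mm diameter, 18 mm thick, on the board; its centre. Loose.
- knife_mid (a point): Bystander: square-ended vegetable knife lying flat on the board along this frame's y: blade to +y reaching 170 mm, black handle to -y reaching 148 mm; 46 mm wide, up to 18 mm tall; this point is near the blade's root, 9 mm over the board. Loose.
There are look-alikes about, which are no part of the job. Of the things that look like the part that bears cap_mid, the smallest one is meant.

How it is judged:
On the way, in this order (a step that is already met when the one before it is completed fails the run):
1. the cap sits level and centred on the open neck, down at the snap lugs but not yet over them (z of cap_mid in the frame of jug_rim between 0.0005 and 0.007 m and horizontal distance between cap_mid and jug_rim below 0.004 m and angle between the z axis of cap_mid and the z axis of jug_rim, either way round below 0.15 rad), for 0.1 s.
2. the cap is clicked home over the lugs and pressed on: kept down on its seal for a second (z of cap_mid in the frame of jug_rim below -0.003 m and horizontal distance between cap_mid and jug_rim below 0.003 m and value of joint seal above 0.0022 m), for 1 s.
At the end, for the whole second after the job is handed in: The fingers are still on the cap and pressing it; it is over the lugs on the open jug (cap mid at least 3 mm below the rim, within 3 mm of the axis, level within 6 degrees), with the seal squeezed more than 2.2 mm (about 6 N); the jug stands upright within 40 mm of where it stood (all of step 2 and angle between the z axis of cap_mid and the z axis of jug_rim, either way round below 0.1 rad and angle between jug_rim's own z axis and vertical below 0.08 rad and contact force between the fingers and cap above 3 N and distance of jug_rim from where it was at the start of the episode below 0.04 m); the arm keeps its last pose, push and grip.
It fails at once if the open jug is tipped (angle between jug_rim's own z axis and vertical above 0.2 rad).
It fails at once if the closed jug, the turnip, the slice or the knife is disturbed (distance of any of closed_jug_mid, turnip_mid, slice_mid, knife_mid from where it was at the start of the episode above 0.02 m).
It also fails if it takes over 58 s, if anything falls off the work surface, if the arm or the gripper's body presses on something with over 40 N, if the wrist force passes 120 N, or if a joint passes its speed limit or range.

## Robot

A 7-joint arm with a two-finger parallel gripper is mounted at the origin on the work surface. World frame = base frame: x ahead of the robot, y to its left, z up, the work surface at z = 0. Lengths are in m, angles in rad, forces in N, time in s.
With the tool pointing down it reaches from about 0.4 to 0.85 m from the base axis. Payload 6.9 kg.
Tool frame: the origin (TCP) lies midway between the tips of the shut fingers; the grasp point (between the pads) lies behind it (ctrl.pinch_z is the z of the grasp point in the tool frame, in m); z points along the fingers, y is the direction in which the jaws open and shut (so a half turn about z gives the same grasp; the last joint's range is limited). The gripper opens to 85 mm and grips with 20 to 120 N. Pads are 22 mm wide; open, the fingers measure 114 mm over their backs; the gripper's body (76 mm by 85 mm) begins 54 mm behind the grasp point. The pads swing forward as they close: fully open they stand 13 mm farther back than shut.
Start: joints at [-1.159, 0.507, -0.238, 1.5, 0.126, 1.149, -0.155], TCP at [0.188, 0.596, 0.231] pointing down, gripper open.
Joint ranges: [-3.08, 3.08], [-0.24, 2.05], [-1.43, 1.35], [0, 2.5], [-1.52, 4.66], [0.17, 1.96], [-2.89, 2.89]. Speed limits (rad/s): [2.39, 2.39, 3.14, 3.14, 3.14, 3.14, 3.14].

## Interface

Orientations are given as a unit quaternion [w, x, y, z].
In Python, from station import ctrl, get_state, vision, ticket, models gives the robot as it stands. Calls block until the motion is done:
- ctrl.movep(position, orientation): joint-space move of the TCP to a pose.
- ctrl.movel(position, frame=None, max_speed=0.15): straight line of the TCP; frame=None keeps the orientation; max_speed is the mean speed in m/s.
- ctrl.set_joints(angles): joint-space move.
- ctrl.ungrasp() and ctrl.close_gripper(force=None): open the fingers fully, or close them until they stop; force is the grip in N (None keeps the last).
- ctrl.pause(seconds).
- ctrl.ik(position, orientation): joint angles nearest the present ones, or None.
- get_state(): the state.
- vision.grab_frame(name): name is "side" or "top" or "wrist"; returns (picture, depth): 480x640x3 uint8, blue, green, red; 480x640 float32, m along the optical axis (not along the pixel's ray), 0 where there is no reading.
- vision.camera_info(name): a dict with "mtx" (3x3 intrinsics, pixels), "R" (3x3) and "t" (3): a world point X has camera coordinates R X + t; the wrist camera has in their place "hand_eye" (4x4, takes a point from camera to tool coordinates, whose origin is the TCP and whose axes are the flange's). Camera axes: x right, y down, z forward; pixel columns grow to the right and rows downward; lengths in m; the calibration is good to about 2 mm. The wrist camera is an equidistant fisheye: a pixel r from the principal point sees the ray r / f radians off the axis. A picture is of the moment at which its call begins: read the wrist's pose just before it. camera_info takes no time and is no camera call.
A pose or a line that the arm cannot do raises ctrl.Unreachable and nothing moves.
- ticket.close_job(): hands the job in, once; it reports no verdict.
Trained networks look in the newest picture that a camera, given by its name, has taken for a name from the list of things; names that differ only in an ending like _2 or _b are one class to them, and where a whole thing is asked for, a point or a joint stands for the part that bears it (a point fixed in the world has none). Each returns a list of dicts, best first, with "p" (0 to 1); they miss things now and then, are a little off and sometimes report something else, mostly with a low value. They report only what shows in the picture. A call takes as long as a camera call. They do not tell look-alikes from the thing itself.
- models.recognise(camera, target): "point" ([column, row] in pixels, amid what is visible of it).
- models.masks_of(camera, target): "mask" (480x640 bool, what is visible of it) and "point" ([column, row] in pixels, amid what is visible of it).
The state is a dict: "time": time; "qpos": joint angles; "qd": joint speeds; "tau": joint torques, N m; "tcp_pos": TCP position; "eef_rot": TCP orientation; "contact_force": force on the tool from outside, world axes, zero at the start; "wrist_torque": the same for the moment, N m; "width": finger opening in m.
Only numpy, scipy, OpenCV 4.12 (cv2) and the standard library are available. Lean on these libraries where they do the work, as an engineer would, in place of code of your own. Each camera call takes 0.05 s, during which the arm holds its last target. There are 200 camera calls.

## Working session

There is one attempt and no reset: what is moved stays moved. The work goes in short steps, each a Python script; the robot and the scene stay as the last script left them, time stands still between calls to the robot, and variables do not carry over. Pictures are saved under pics/ and viewed, about 8 in all and at most 12, crops included, and the job is handed in when it is done.

```bash
mkdir -p pics; ls; cat > h.py <<'E'
import numpy as np, cv2
from station import ctrl,get_state,vision,ticket,models
from scipy.spatial.transform import Rotation as Ro
def world(cam,uv,depth):
    """pixels (n,2), depth (n) -> world (fixed cameras)"""
    i=vision.camera_info(cam);K=np.array(i['mtx']);R=np.array(i['R']);t=np.array(i['t'])
    uv=np.atleast_2d(uv).astype(float);d=np.atleast_1d(depth)
    c=np.c_[(uv[:,0]-K[0,2])/K[0,0],(uv[:,1]-K[1,2])/K[1,1],np.ones(len(uv))]*d[:,None]
    return (c-t)@R
def maskcloud(cam,mask,depth):
    v,u=np.nonzero(mask&(depth>0));return world(cam,np.c_[u,v],depth[v,u])
E
python3 - <<'E'
from h import *
s=get_state();print(s, ctrl.pinch_z)
ims=[]
for c in("top","side"):
    im,d=vision.grab_frame(c);cv2.imwrite(f'pics/{c}0.png',im)
    for n in("cap_mid","jug_rim","jug_mid","closed_jug_mid","turnip_mid","slice_mid","knife_mid"):
        for m in models.masks_of(c,n):
            P=maskcloud(c,m['mask'],d)
            if len(P): print(c,n,round(m['p'],2),np.round(m['point']),len(P),np.percentile(P,[2,50,98],axis=0).round(3).tolist())
print(vision.camera_info('wrist'))
E
```

```text
pics
{'time': 0.0, 'qpos': array([-1.15949127,  0.50833875, -0.23754501,  1.50110075,  0.12569344,
        1.14888032, -0.15481985]), 'qd': array([-0.00041955,  0.0008185 ,  0.00119729, -0.00046741,  0.00100405,
        0.00036897,  0.00149535]), 'tau': array([-1.38137661e-03, -6.20596719e+01, -2.18680702e+00, -2.49645728e+01,
        1.28425390e-02,  1.20107652e-02, -5.91292007e-06]), 'tcp_pos': array([0.18807897, 0.59552612, 0.23044086]), 'eef_rot': array([-1.26585911e-04,  1.52303046e-01,  9.88333460e-01, -8.59676932e-04]), 'contact_force': array([-0.07371351, -0.89535319,  0.40882171]), 'wrist_torque': array([-0.00710297, -0.04457287,  0.01592633]), 'width': 0.08533728430001328} -0.0187
top cap_mid 0.74 [448. 207.] 592 [[0.729, -0.418, 0.007], [0.758, -0.384, 0.036], [0.791, -0.356, 0.042]]
top cap_mid 0.68 [392. 284.] 321 [[0.534, -0.241, 0.023], [0.555, -0.219, 0.047], [0.578, -0.198, 0.051]]
top cap_mid 0.62 [402. 204.] 576 [[0.736, -0.29, 0.005], [0.765, -0.259, 0.036], [0.797, -0.229, 0.042]]
top jug_rim 0.81 [154. 303.] 2224 [[0.461, 0.302, 0.012], [0.504, 0.33, 0.151], [0.
[... 1450 characters left out ...]
521 [[0.533, -0.245, 0.022], [0.555, -0.23, 0.046], [0.577, -0.202, 0.05]]
side knife_mid 0.79 [342. 332.] 2182 [[0.64, -0.347, 0.026], [0.659, -0.185, 0.032], [0.688, -0.039, 0.041]]
{'mtx': array([[371.64829954,   0.        , 319.50977692],
       [  0.        , 371.64829954, 235.12654587],
       [  0.        ,   0.        ,   1.        ]]), 'hand_eye': array([[ 5.05304083e-04, -9.63976199e-01, -2.65988030e-01,
         6.60927826e-02],
       [ 9.99999704e-01,  3.32626657e-04,  6.94240836e-04,
         6.34940209e-05],
       [-5.80756933e-04, -2.65988302e-01,  9.63976082e-01,
        -1.42950960e-01],
       [ 0.00000000e+00,  0.00000000e+00,  0.00000000e+00,
         1.00000000e+00]])}
```

View pics/top0.png

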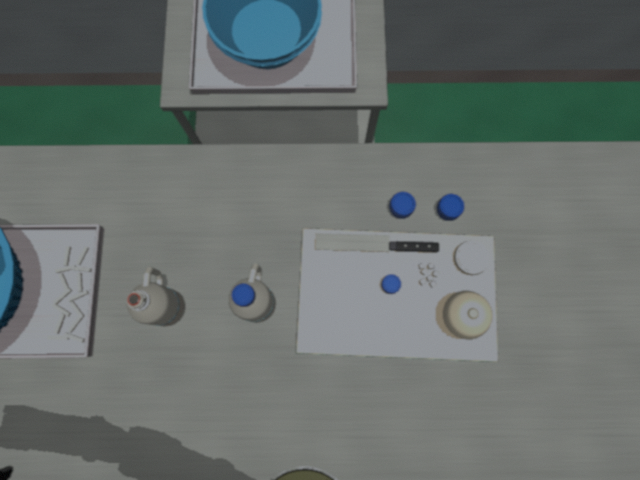

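View pics/side0.png

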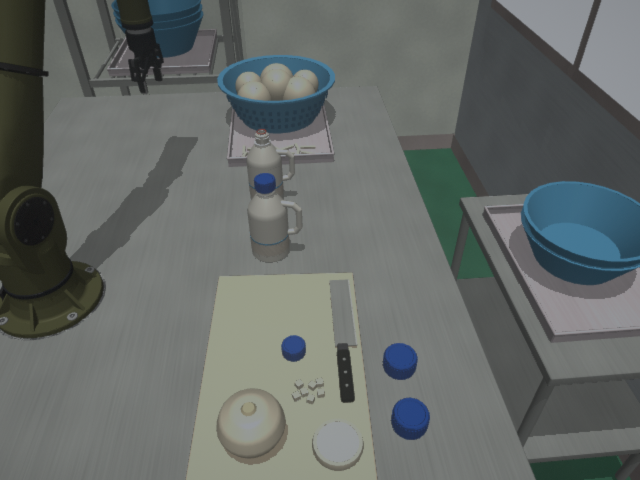

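The top view shows the small cap on the board at (392,284), the open jug at (150,303) and the closed jug at (248,297). The two larger caps at (402,204) and (450,207) are the decoys. I'll look at the jug first because it is on the way, then the cap.

```bash
cat >> h.py <<'E'
def q(yaw_deg):
    """tool down; jaws (tool y) along world x at 45 or 135"""
    a=np.radians(yaw_deg);return np.array([0,np.cos(a),np.sin(a),0])
def T():
    s=get_state();M=np.eye(4);w,x,y,z=s['eef_rot'];M[:3,:3]=Ro.from_quat([x,y,z,w]).as_matrix();M[:3,3]=s['tcp_pos'];return M
def wristcloud(mask,depth,Tw):
    i=vision.camera_info('wrist');K=i['mtx'];v,u=np.nonzero(mask&(depth>0))
    x=(u-K[0,2])/K[0,0];y=(v-K[1,2])/K[1,1];r=np.hypot(x,y)+1e-9;d=depth[v,u];k=np.tan(r)/r
    c=np.c_[x*k*d,y*k*d,d,np.ones(len(d))]
    return (c@(Tw@i['hand_eye']).T)[:,:3],u,v
def circ(P):
    """circle through the outline of xy points"""
    h=cv2.convexHull(P[:,:2].astype(np.float32))
    return cv2.minEnclosingCircle(h*1000)
E
python3 - <<'E'
from h import *
for y in(45,135,90):
  for p in([.504,.33,.32],[.555,-.22,.15],[.555,-.22,.05]): 
    r=ctrl.ik(p,q(y));print(y,p,None if r is None else np.round(r,2))
E
```

```text
45 [0.504, 0.33, 0.32] [-0.69  0.42  0.12  1.41 -0.05  1.32 -0.57]
45 [0.555, -0.22, 0.15] [-0.04  0.61  0.63  1.7  -0.42  0.97  0.74]
45 [0.555, -0.22, 0.05] [ 0.04  0.71  0.5   1.8  -0.47  0.75  0.78]
135 [0.504, 0.33, 0.32] [-0.24  0.46 -0.64  1.4   0.27  1.37  2.26]
135 [0.555, -0.22, 0.15] [-0.27  0.81  1.15  1.7  -0.8   1.18 -2.04]
135 [0.555, -0.22, 0.05] [-0.25  0.97  1.15  1.8  -1.01  1.1  -1.87]
90 [0.504, 0.33, 0.32] [-0.46  0.42 -0.26  1.41  0.11  1.33  0.85]
90 [0.555, -0.22, 0.15] [ 0.22  0.54  0.18  1.69 -0.12  0.92  2.02]
90 [0.555, -0.22, 0.05] [ 0.35  0.65 -0.02  1.79  0.02  0.7   1.89]
```

```bash
python3 - <<'E'
from h import *
p=get_state()['tcp_pos'];ctrl.movel([p[0],p[1],.34]);ctrl.movep([.504,.33,.34],q(45));print(get_state()['time'])
Tw=T();im,d=vision.grab_frame('wrist');cv2.imwrite('pics/w_jug.png',im);np.save('pics/w_jug.npy',d)
P,u,v=wristcloud(np.ones((480,640),bool),d,Tw)
ok=(abs(P[:,0]-.50)<.06)&(abs(P[:,1]-.33)<.06)
for lo,hi in((.2155,.23),(.208,.2155),(.183,.19)):
    m=ok&(P[:,2]>lo)&(P[:,2]<hi);print(lo,m.sum(),circ(P[m]) if m.sum()>5 else '',P[m].mean(0).round(4),P[m].min(0).round(4),P[m].max(0).round(4),[u[m].mean(),v[m].mean()])
# red ring by colour
c=im[v,u].astype(int);m=ok&(c[:,2]>c[:,1]+30)&(P[:,2]>.19);print('red',m.sum(),P[m].mean(0),circ(P[m]),P[m,2].min(),P[m,2].max())
ctrl.movep([.555,-.2,.25],q(45));ctrl.movel([.555,-.22,.15]);
Tw=T();im,d=vision.grab_frame('wrist');cv2.imwrite('pics/w_cap.png',im);print(get_state()['time'],get_state()['contact_force'])
for m in models.masks_of('wrist','cap_mid'):
    P,u,v=wristcloud(m['mask'],d,Tw);z=np.percentile(P[:,2],90);t=P[P[:,2]>z-.004]
    print(m['p'],m['point'],z,circ(t),t.mean(0))
E
```

```text
3.2
0.2155 358 ((505.2597351074219, 351.86572265625), 13.693092346191406) [0.5051 0.3518 0.2171] [0.4918 0.3386 0.2155] [0.5187 0.3647 0.2191] [np.float64(321.195530726257), np.float64(200.58100558659217)]
0.208 710 ((505.52294921875, 352.0020751953125), 17.483394622802734) [0.5052 0.3535 0.2119] [0.4886 0.3348 0.2082] [0.5221 0.3691 0.2155] [np.float64(321.3056338028169), np.float64(197.12394366197182)]
0.183 443 ((505.35577392578125, 352.1467590332031), 22.65220069885254) [0.506  0.3616 0.1874] [0.4841 0.3296 0.1831] [0.5277 0.3747 0.19  ] [np.float64(322.1918735891648), np.float64(182.12641083521444)]
red 313 [0.50517302 0.35195853 0.21699228] ((505.185791015625, 351.6056823730469), 13.578248023986816) 0.21216962144284418 0.21907469664371731
6.0833 [-0.21471178 -0.01764627  0.20371572]
0.87 [551.7, 271.7] 0.03758389507302609 ((768.5565185546875, -259.0762939453125), 33.08676528930664) [ 0.76646345 -0.25774585  0.03641615]
0.73 [506.8, 410.2] 0.03851565124106583 ((686.0985107421875, -321.6824951171875), 120.49156951904297) [ 0.74047635 -0.39753301  0.04744781]
0.59 [316.0, 226.6] 0.04756907246759125 ((557.1013793945312, -219.17457580566406), 24.330120086669922) [ 0.55726345 -0.21853006  0.04645026]
```

View pics/w_jug.png

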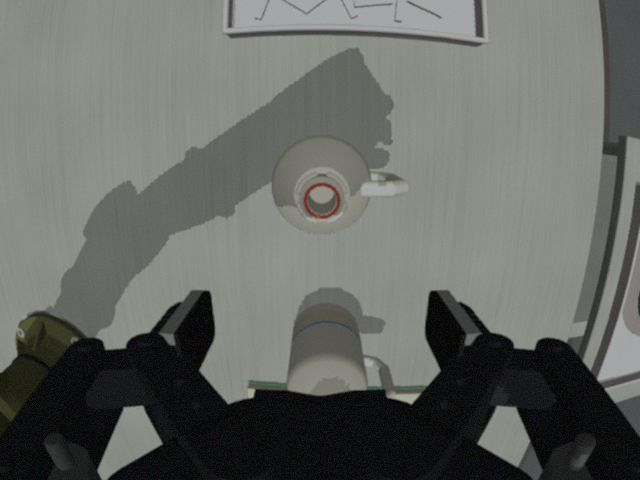

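View pics/w_cap.png

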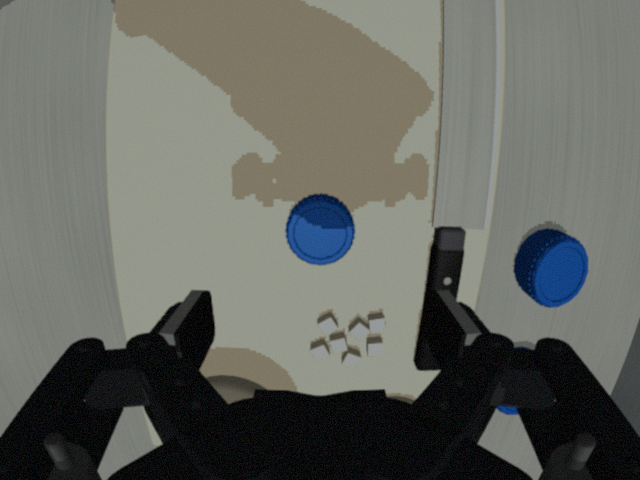

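Jug rim axis is about (0.5053, 0.352) and the cap (0.557, -0.219); the small cap shows at (320,230) in the wrist view, and the jug ring at (322,201). Next step is the grasp.

```bash
python3 - <<'E'
from h import *
ctrl.movel([.557,-.219,.06]);ctrl.movel([.557,-.219,.022],max_speed=.06)
s=get_state();print(s['time'],s['tcp_pos'],s['contact_force'])
ctrl.close_gripper(80);s=get_state();print(s['width'],s['contact_force'],s['tcp_pos'])
ctrl.movel([.557,-.219,.29]);ctrl.pause(.3)
s=get_state();print(s['time'],s['width'],s['contact_force'],s['tcp_pos'])
Tw=T();im,d=vision.grab_frame('wrist');cv2.imwrite('pics/w_held.png',im)
P,u,v=wristcloud(np.ones((480,640),bool),d,np.eye(4))
c=im[v,u].astype(int);m=(c[:,0]>c[:,2]+60)&(abs(P[:,0])<.05)&(abs(P[:,1])<.04)&(abs(P[:,2])<.06)
t=P[m];z=np.percentile(t[:,2],5);tt=t[t[:,2]<z+.003];print(m.sum(),'top z',z,circ(tt),t.min(0),t.max(0))
A=np.c_[tt[:,:2],np.ones(len(tt))];print('tilt',np.linalg.lstsq(A,tt[:,2],rcond=None)[0])
E
```

```text
7.6667 [ 0.55705082 -0.2191606   0.02200867] [-0.56604943  0.40042183  0.02617607]
0.04740320616126311 [-0.13011899  0.35762082  5.96152601] [ 0.55744448 -0.21915623  0.02293077]
10.35 0.04708599146560432 [ 0.57665502 -0.39221108 -0.07910485] [ 0.55695279 -0.21902872  0.28978281]
11923 top z -0.024787266389648992 ((0.1457645148038864, 0.9860109090805054), 23.612337112426758) [-0.02303778 -0.02220055 -0.02623564] [0.02440227 0.02468362 0.00059153]
tilt [-0.00166099 -0.00100163 -0.0234703 ]
```

View pics/w_held.png

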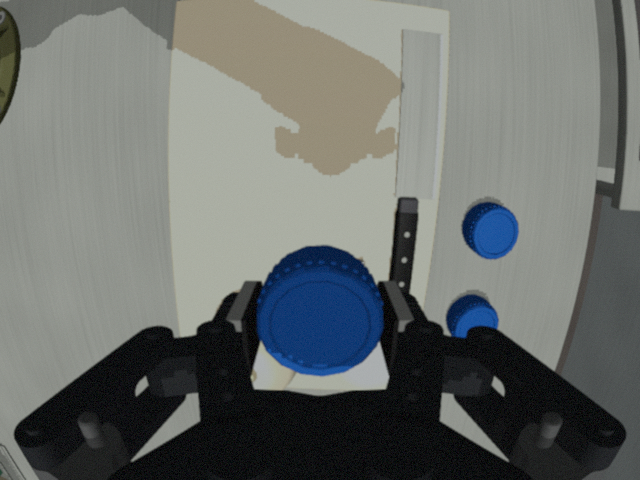

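The cap is held level and centred; its mouth is about 2.7 mm below the TCP. Next I carry it over and feel my way down.

```bash
cat >> h.py <<'E'
def rep(t=''):
    F=np.mean([get_state()['contact_force'] for _ in range(3)],0);s=get_state()
    print(t,round(s['time'],2),'mouth-lugs %.1f mm'%((s['tcp_pos'][2]-.0027-.203)*1e3),'xy',s['tcp_pos'][:2].round(4),'F',F.round(1),'M',s['wrist_torque'].round(2),round(s['width'],4));return F
E
python3 - <<'E'
from h import *
X=[.5043,.3516]
ctrl.movel([*X,.29],frame=q(45),max_speed=.2);ctrl.movel([*X,.2245],max_speed=.08);ctrl.pause(.2);F0=rep('hover')
for z in np.arange(.2225,.2085,-.002):
    ctrl.movel([*X,z],max_speed=.02);F=rep()-F0
    if abs(F[2])>4 or np.hypot(*F[:2])>4: print('stop');break
E
```

```text
hover 14.58 mouth-lugs 19.3 mm xy [0.5045 0.3517] F [ 0.1  0.9 -0. ] M [-0.01  0.04 -0.02] 0.0473
 14.83 mouth-lugs 16.7 mm xy [0.5042 0.3516] F [ 0.1 -0.7  0.1] M [ 0.02  0.06 -0.01] 0.0467
 15.08 mouth-lugs 14.6 mm xy [0.5042 0.3516] F [ 0.3 -0.2 -0.5] M [-0.   -0.03  0.06] 0.0472
 15.33 mouth-lugs 12.6 mm xy [0.5042 0.3516] F [ 0.   0.9 -0.7] M [ 0.02 -0.02  0.01] 0.0468
 15.58 mouth-lugs 10.6 mm xy [0.5042 0.3516] F [ 0.4  0.2 -0.3] M [-0.03  0.03  0.02] 0.0468
 15.83 mouth-lugs 8.6 mm xy [0.5042 0.3515] F [-1.6 -0.6  0.2] M [-0.02 -0.01 -0.02] 0.047
 16.08 mouth-lugs 6.6 mm xy [0.5042 0.3516] F [-0.   0.1 -0.3] M [-0.01  0.02  0.03] 0.0471
 16.33 mouth-lugs 4.6 mm xy [0.5042 0.3516] F [-0.1 -1.1 -0.3] M [ 0.02 -0.   -0.06] 0.0473
 16.58 mouth-lugs 2.8 mm xy [0.5042 0.3519] F [-0.   0.1  0.1] M [ 0.17  0.03 -0.04] 0.0472
```

```bash
python3 - <<'E'
from h import *
X=[.5043,.3516]
for z in np.arange(.2080,.2045,-.0006):
    ctrl.movel([*X,z],max_speed=.006);F=rep()
    if F[2]>3: break
ctrl.pause(.4);rep('hold')
for c in('side','top'):
    im,d=vision.grab_frame(c);m=models.recognise(c,'jug_rim');print(c,m[:2])
    if c=='side': cv2.imwrite('pics/rest.png',cv2.resize(im[100:220,200:350],None,fx=4,fy=4))
E
```

```text
16.83 mouth-lugs 2.5 mm xy [0.5043 0.352 ] F [-0.4  1.7  1.3] M [ 0.33  0.1  -0.02] 0.047
 17.08 mouth-lugs 2.1 mm xy [0.5044 0.3519] F [-1.   2.4  4.3] M [0.42 0.24 0.01] 0.0468
hold 17.48 mouth-lugs 2.1 mm xy [0.5044 0.3519] F [-0.5  1.6  5.1] M [ 0.45  0.28 -0.06] 0.047
side [{'point': [269.0, 162.4], 'p': 0.58}, {'point': [248.8, 424.7], 'p': 0.27}]
top [{'point': [161.5, 304.3], 'p': 0.95}]
```

View pics/rest.png

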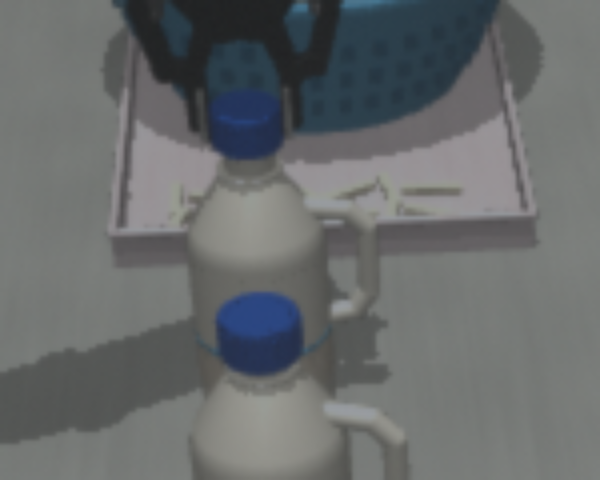

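The cap rests on the lugs exactly where expected: 2.1 mm above the lug point, at 5 N. The crop shows it level on the far jug's neck at about (246,125). Now I press.

```bash
python3 - <<'E'
from h import *
X=[.5041,.3521]; peak=0
z=.2072
while z>.188:
    z-=.0007;ctrl.movel([*X,z],max_speed=.006);F=rep('%.4f'%z);peak=max(peak,F[2])
    a=get_state()['tcp_pos'][2]-.0027-.203
    if F[2]>28 or np.hypot(*F[:2])>10: print('stop');break
    if a<-.0065 and F[2]>11.5: print('seated');break
print(peak)
E
```

```text
0.2065 18.01 mouth-lugs 1.4 mm xy [0.5044 0.3522] F [-1.3  1.4  6.8] M [0.31 0.26 0.02] 0.0472
0.2058 18.27 mouth-lugs 0.8 mm xy [0.5045 0.3522] F [-1.3  1.7  6.6] M [ 0.27  0.28 -0.04] 0.047
0.2051 18.54 mouth-lugs 0.2 mm xy [0.5045 0.3522] F [-1.6  1.7  8. ] M [ 0.2   0.31 -0.03] 0.0474
0.2044 18.81 mouth-lugs -0.5 mm xy [0.5045 0.3522] F [-0.6  0.9  8.5] M [ 0.24  0.37 -0.01] 0.047
0.2037 19.07 mouth-lugs -1.5 mm xy [0.5044 0.3522] F [-0.7  1.3  6.1] M [ 0.31  0.23 -0.01] 0.047
0.2030 19.34 mouth-lugs -2.8 mm xy [0.5042 0.352 ] F [0.9 0.8 2.7] M [0.38 0.04 0.04] 0.0473
0.2023 19.61 mouth-lugs -4.3 mm xy [0.5038 0.3515] F [-0.4  0.9 -3. ] M [ 0.14 -0.11  0.02] 0.0474
0.2016 19.88 mouth-lugs -5.1 mm xy [0.5035 0.3514] F [ 0.4 -0.1 -6.8] M [-0.04  0.05  0.04] 0.047
0.2009 20.14 mouth-lugs -5.2 mm xy [0.5039 0.3518] F [ 0.1 -0.3 -6.7] M [-0.05 -0.02 -0.02] 0.0473
0.2002 20.41 mouth-lugs -5.6 mm xy [0.504 0.352] F [ 0.4  0.6 -6.8] M [-0.01  0.01  0.05] 0.0471
0.1995 20.68 mouth-lugs -6.1 mm xy [0.5041 0.3522] F [-0.9 -0.4 -6.8] M [ 0.05 -0.04 -0.04] 0.0471
0.1988 20.94 mouth-lugs -6.6 mm xy [0.5042 0.3523] F [-1.8  0.7 -4.1] M [0.07 0.08 0.03] 0.0472
0.1981 21.21 mouth-lugs -7.2 mm xy [0.5042 0.3523] F [-1.4  0.3  0.2] M [0.05 0.24 0.02] 0.047
0.1974 21.48 mouth-lugs -7.7 mm xy [0.5043 0.3523] F [-2.2  0.2  5.1] M [-0.01  0.49  0.02] 0.0473
0.1967 21.74 mouth-lugs -7.9 mm xy [0.5044 0.3524] F [-3.7 -0.7  8. ] M [-0.11  0.66  0.08] 0.0471
0.1960 22.01 mouth-lugs -8.2 mm xy [0.5045 0.3524] F [-3.2 -0.5 10.8] M [-0.14  0.75  0.  ] 0.047
0.1953 22.27 mouth-lugs -8.6 mm xy [0.5047 0.3525] F [-4.2 -0.5 13.5] M [-0.24  0.85  0.03] 0.0471
seated
13.543027393370792
```

```bash
python3 - <<'E'
from h import *
ctrl.movel([.5036,.3518,.1952],max_speed=.003);rep('a');ctrl.pause(1.3);rep('b');rep('c')
im,d=vision.grab_frame('side');cv2.imwrite('pics/seat.png',cv2.resize(im[100:220,200:350],None,fx=4,fy=4))
Tw=T();im,d=vision.grab_frame('wrist')
P,u,v=wristcloud(np.ones((480,640),bool),d,np.eye(4))
c=im[v,u].astype(int);m=(c[:,0]>c[:,2]+60)&(abs(P[:,0])<.05)&(abs(P[:,1])<.04)&(abs(P[:,2])<.06)
t=P[m];z=np.percentile(t[:,2],5);tt=t[t[:,2]<z+.003];print('top z',z,circ(tt))
A=np.c_[tt[:,:2],np.ones(len(tt))];print('tilt',np.linalg.lstsq(A,tt[:,2],rcond=None)[0])
E
```

```text
a 22.62 mouth-lugs -8.6 mm xy [0.5043 0.3524] F [-3.5  0.1 12.7] M [-0.15  0.78 -0.01] 0.0476
b 23.93 mouth-lugs -8.6 mm xy [0.5043 0.3524] F [-3.1 -0.3 13.4] M [-0.13  0.75 -0.04] 0.0472
c 23.93 mouth-lugs -8.6 mm xy [0.5043 0.3524] F [-3.1 -0.3 13.4] M [-0.13  0.75 -0.04] 0.0472
top z -0.024795300036250707 ((-0.19528938829898834, 1.2901297807693481), 23.82582664489746)
tilt [ 6.90601162e-06 -6.19388440e-04 -2.35162027e-02]
```

View pics/seat.png

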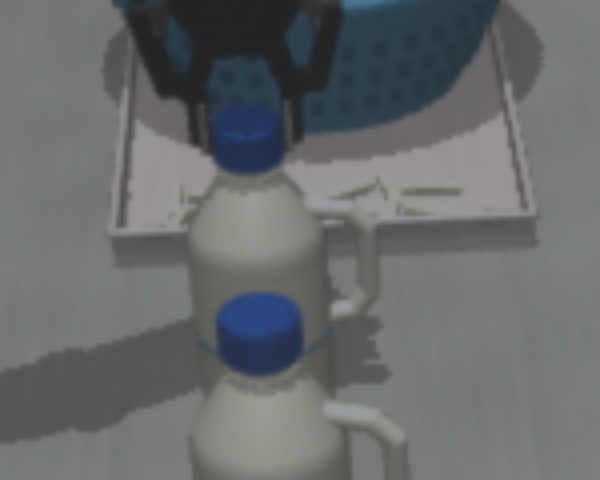

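The cap is seated: it sits on the collar in the crop at (247,138), level, and hasn't slipped in the grip. The push is holding at about 13 N.

```bash
python3 -c "
from h import *
rep();ticket.close_job()"
```

```text
24.02 mouth-lugs -8.6 mm xy [0.5043 0.3523] F [-3.5  0.1 12.4] M [-0.13  0.73 -0.02] 0.0474
the job is handed in; nothing more can be done
```

I capped the open jug and handed the job in at 24 s, with the hand still on the cap and pressing it down at about 12–13 N. The hand-in reports no verdict.

- **Pick-up:** I took the smallest of the three blue caps off the board and gripped it at 80 N. The wrist camera showed it level and centred in the fingers.
- **Resting on the lugs:** Going down in small steps, I felt the lugs with the cap's mouth 2.1 mm above the lug point. I held it there at about 5 N for 0.4 s.
- **Click:** Force peaked at about 8.5 N on the lugs, and the cap then jumped down, with the wrist reading briefly reversing to about −7 N.
- **Pressing:** I pressed on to about 13 N and held that for more than a second.

**Last checks:**
- The mouth was 8.6 mm below the lug point. That works out to about 2.6 mm of seal squeeze, but the controller gives no seal reading, so I inferred it from cap height and force.
- The cap was level and had not slipped in the grip.
- The open jug looked upright and unmoved in the side view. The closed jug, the only bystander in that last view, looked untouched; I did not re-check the turnip, slice or knife.
- A sideways force of about 3.5 N in −x remained after I nudged the hand to relieve it.
- While gripping the cap, the wrist showed a brief 6 N upward force, probably the fingertips touching the board.

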